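Unlock and open the shape sorter

TASK

Open the wooden shape sorter so that its blocks can be washed: pull its red spring pin up, give it a quarter turn so that it rests in its notch and stays up by itself, let go of it, and only then slide the blue door fully open. Leave the glass beaker standing where it is.

Things in the scene. Friction and masses are not known exactly. Their poses are not given: they have to be found in the camera images.
- sorter: Birch box toy, 170 x 260 x 112 mm (x, y, z), fixed to the table by suction feet. Origin: centre of its underside. A blue sliding door covers its -y half; the +y half is a fixed top with shape holes. At its -x edge, axis at x = -60, y = -20 mm, a spring pin stands in a steel collar, 34 x 34 mm, top 133 mm above the table. The collar's rest notches lie a quarter turn from the pin's start, either way.
- spring_pin: Red upright grip plate, 44 mm long (own x), 12 thick (own y; grasp across), 30 high; origin at its centre, 160 mm above the table when down, own x then along the sorter's x. Pulls straight up against 4 to 7 N, stop at 30 mm; turns only when lifted 14 mm or more (18 to 25 is comfortable). Let go 70 to 110 degrees round, either way, it rests 11 mm above its down height; elsewhere it is not secured.
- door_knob (a point): Centre of the top of the upright birch knob on the blue door: a cylinder of 24 mm diameter and 66 mm height, its top 175 mm above the table. Axes of the sorter; the door slides along +y, 100 mm to its stop: the knob is at x = 35, y = -65 mm in the sorter's frame when shut, y = 35 mm when fully open. Unlocked, the door needs about 2 N.
- beaker: Clear glass beaker, 70 mm across the rim, 100 mm high, standing loose on the table near the sorter. Origin: centre of its underside. A bystander: it must stay standing where it is.

How it is judged:
By the outcome, as a careful person would: the job done as asked, in the order asked, and still so for the second after the job is handed in, with the robot touching nothing.
It also fails if it takes over 56 s, if anything falls off the work surface, if the arm or the gripper's body presses on something with over 40 N, if the wrist force passes 120 N, or if a joint passes its speed limit or range.

ROBOT

A 6-joint arm with a two-finger parallel gripper is mounted at the origin on the work surface. World frame = base frame: x ahead of the robot, y to its left, z up, the work surface at z = 0. Lengths are in m, angles in degrees, forces in N, time in s.
With the tool pointing down it reaches from about 0.4 to 0.825 m from the base axis. Payload 7 kg.
Tool frame: the origin (TCP) lies midway between the tips of the shut fingers; the grasp point (between the pads) lies 19 mm behind it; z points along the fingers, y is the direction in which the jaws open and shut (so a half turn about z gives the same grasp; the last joint's range is limited). The gripper opens to 88 mm and grips with 3 to 60 N. Pads are 19 mm wide; open, the fingers measure 130 mm over their backs; the gripper's body (78 mm by 193 mm) begins 47 mm behind the grasp point.
Start: joints at [-59.639, 20.546, 0.682, 0, -70.136, -16.507], TCP at [0.162, -0.655, 0.227] pointing down, gripper open.
Joint ranges: [-176.03, 176.03], [-82.01, 121.73], [-58.28, 71.71], [-173.87, 95.51], [-174.79, -0.11], [-173.66, 173.66]. Speed limits (degrees/s): [136.94, 136.94, 172.46, 180, 180, 180].

INTERFACE

Orientations are given as a 3x3 rotation matrix whose columns are the frame's x, y, z axes.
In Python, from rig import robot gives the robot as it stands. Calls block until the motion is done:
- robot.goto(position, orientation): joint-space move of the TCP to a pose.
- robot.servo_line(position, ori=None, speed=0.15): straight line of the TCP; ori=None keeps the orientation; speed is the mean speed in m/s.
- robot.movej(angles): joint-space move.
- robot.move_gripper(opening): opening from 0.0 (shut) to 1.0 (fully open); the grip force is fixed at half the most; returns when the fingers have stopped.
- robot.dwell(seconds).
- robot.ik(position, orientation): joint angles nearest the present ones, or None.
- robot.grab_frame(name): name is "scene" or "top" or "wrist"; returns (picture, depth): 384x512x3 uint8, red, green, blue; 384x512 float32, m along the optical axis (not along the pixel's ray), 0 where there is no reading.
- robot.camera_info(name): a dict with "vfov" (degrees; the focal length in pixels is half the picture's height over the tangent of half this angle, whatever the lens; pixels are square), "cx", "cy" (the principal point, pixels), "view" (4x4, takes a point from world to camera coordinates); the wrist camera has in their place "T_tool_cam" (4x4, takes a point from camera to tool coordinates, whose origin is the TCP and whose axes are the flange's). Camera axes: x right, y down, z forward; pixel columns grow to the right and rows downward; lengths in m; the calibration is good to about 2 mm. A picture is of the moment at which its call begins: read the wrist's pose just before it. camera_info takes no time and is no camera call.
A pose or a line that the arm cannot do raises robot.Unreachable and nothing moves.
- robot.job_done(): hands the job in, once; it reports no verdict.
Readings, each from a call of its own:
- robot.read_t(): time.
- robot.read_qpos(): joint angles.
- robot.read_qvel(): joint speeds.
- robot.read_effort(): joint torques, N m.
- robot.read_position(): TCP position.
- robot.read_tcp_rot(): TCP orientation.
- robot.read_force(): force on the tool from outside, world axes, zero at the start.
- robot.read_ft_torque(): the same for the moment, N m.
- robot.read_grip_width(): opening from 0.0 (shut) to 1.0 (fully open).
Only numpy, scipy, OpenCV 4.12 (cv2) and the standard library are available. Lean on these libraries where they do the work, as an engineer would, in place of code of your own. Each camera call takes 0.05 s, during which the arm holds its last target.

## Working session

There is one attempt and no reset: what is moved stays moved. The work goes in short steps, each a Python script; the robot and the scene stay as the last script left them, time stands still between calls to the robot, and variables do not carry over. Pictures are saved under pics/ and viewed, and the job is handed in when it is done.

```bash
ls; mkdir -p pics
python3 - <<'E'
from rig import robot
import cv2,numpy as np
for n in ["scene","top","wrist"]:
    p,d=robot.grab_frame(n); cv2.imwrite(f"pics/{n}0.png",p[:,:,::-1]); np.save(f"pics/{n}0.npy",d)
    print(n,robot.camera_info(n))
print(robot.read_t(),robot.read_tcp_rot())
E
```

```text
pics
scene {'vfov': 54.25706247596759, 'cx': 261.60036539439335, 'cy': 190.0174824436723, 'view': array([[ 4.12760632e-01,  9.10839432e-01,  4.34452020e-04,
        -2.51327842e-01],
       [ 7.73469243e-01, -3.50257286e-01, -5.28266186e-01,
        -3.65653451e-01],
       [-4.81013503e-01,  2.18383520e-01, -8.49078705e-01,
         1.41937686e+00],
       [ 0.00000000e+00,  0.00000000e+00,  0.00000000e+00,
         1.00000000e+00]])}
top {'vfov': 57.25585267818993, 'cx': 264.42678872234893, 'cy': 191.24737691680818, 'view': array([[-0.02145096, -0.99974742, -0.00670529,  0.00403391],
       [-0.97092657,  0.02243101, -0.23832425,  0.58949605],
       [ 0.23841446,  0.00139806, -0.9711625 ,  0.90348453],
       [ 0.        ,  0.        ,  0.        ,  1.        ]])}
wrist {'vfov': 64.14228371625026, 'cx': 258.1519689298779, 'cy': 192.9699027014067, 'T_tool_cam': array([[ 7.24031200e-04, -9.68909198e-01, -2.47415526e-01,
         6.57125943e-02],
       [ 9.99999564e-01,  5.55775561e-04,  7.49891631e-04,
        -1.16813525e-03],
       [-5.89069395e-04, -2.47415961e-01,  9.68909178e-01,
        -1.57249967e-01],
       [ 0.00000000e+00,  0.00000000e+00,  0.00000000e+00,
         1.00000000e+00]])}
0.15 [[-9.70940846e-01 -2.39319251e-01 -4.11468983e-04]
 [-2.39319576e-01  9.70940144e-01  1.17402813e-03]
 [ 1.18544220e-04  1.23838445e-03 -9.99999226e-01]]
```

View pics/scene0.png

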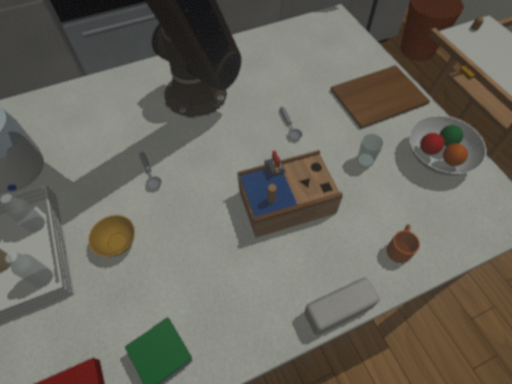

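View pics/top0.png

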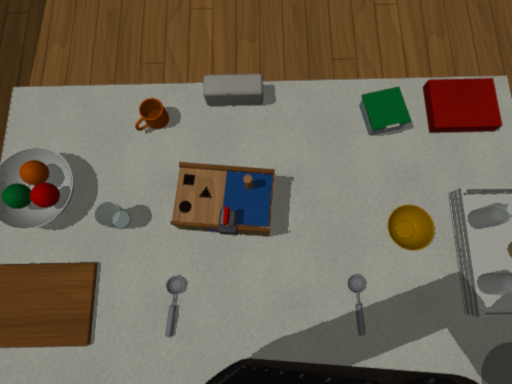

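The scene view shows the sorter near (290,190). In the top view it is centred near (224,199), with the pin near (226,217), the knob near (249,181) and the beaker near (115,215). I'll enlarge both.

```bash
cat > h.py <<'E'
import numpy as np,cv2
def deproj(info,u,v,d):
    f=192/np.tan(np.radians(info['vfov']/2))
    c=np.array([(u-info['cx'])/f*d,(v-info['cy'])/f*d,d,1]); return (np.linalg.inv(info['view'])@c)[:3]
def ray_z(info,u,v,z):
    a=deproj(info,u,v,1.);b=deproj(info,u,v,2.); t=(z-a[2])/(b[2]-a[2]); return a+t*(b-a)
def proj(info,p):
    f=192/np.tan(np.radians(info['vfov']/2)); c=info['view']@np.r_[p,1]
    return info['cx']+f*c[0]/c[2],info['cy']+f*c[1]/c[2]
def cloud(info,d):
    f=192/np.tan(np.radians(info['vfov']/2)); v,u=np.mgrid[:384,:512]
    c=np.stack([(u-info['cx'])/f*d,(v-info['cy'])/f*d,d,np.ones_like(d)],-1)
    P=(c@np.linalg.inv(info['view']).T)[...,:3]; P[d==0]=np.nan; return P
E
python3 - <<'E'
import cv2
p=cv2.imread('pics/top0.png');cv2.imwrite('pics/topc.png',cv2.resize(p[150:250,90:290],None,fx=4,fy=4,interpolation=cv2.INTER_CUBIC))
p=cv2.imread('pics/scene0.png');cv2.imwrite('pics/scc.png',cv2.resize(p[120:245,225:395],None,fx=4,fy=4,interpolation=cv2.INTER_CUBIC))
from h import *
from rig import robot
i=robot.camera_info('top');P=cloud(i,np.load('pics/top0.npy'))
m=(P[...,2]>.08)&(P[...,2]<.12)&(np.mgrid[:384,:512][1]<300)&(np.mgrid[:384,:512][1]>150)&(np.mgrid[:384,:512][0]<250)
q=P[m][:,:2].astype(np.float32);print(len(q),np.median(P[m][:,2]),cv2.minAreaRect(q))
E
```

```text
6297 0.10268328670814864 ((0.7148416042327881, 0.08586469292640686), (0.2608485817909241, 0.4825178384780884), 84.0337142944336)
```

View pics/topc.png

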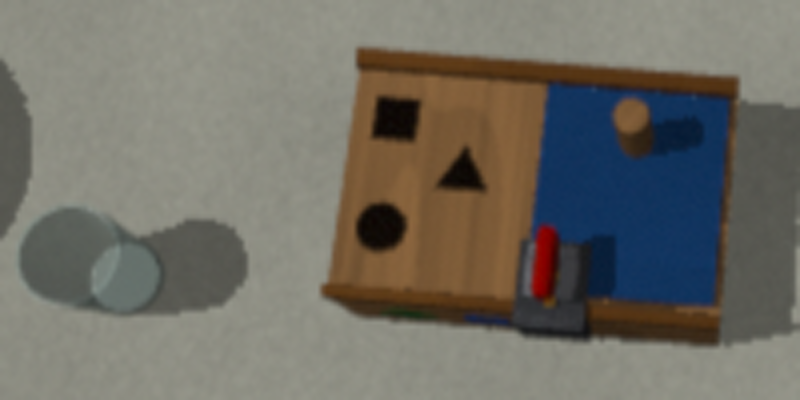

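View pics/scc.png

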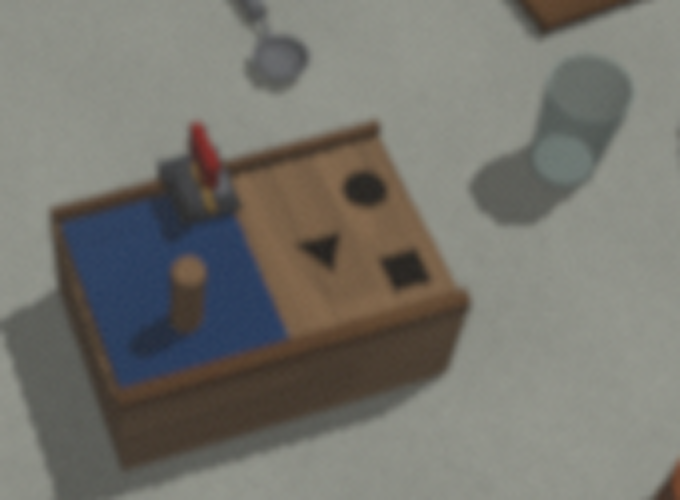

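```bash
cat > fit.py <<'E'
from h import *
from rig import robot
from scipy.optimize import least_squares
T=robot.camera_info('top');S=robot.camera_info('scene')
t=lambda x,y:(90+x/4-.375,150+y/4-.375)
s=lambda x,y:(225+x/4-.375,120+y/4-.375)
obs=[]
for cam,f,L in [(T,t,[((.085,.13,.112),358,50),((.085,-.13,.112),738,80),((-.085,-.13,.112),718,317),((-.085,.13,.112),325,289),((.035,-.065,.175),632,114)]),
 (S,s,[((-.085,-.13,.112),52,211),((-.085,.13,.112),377,125),((.085,.13,.112),468,296),((.085,-.13,.112),118,402),((.035,-.065,.175),189,269)])]:
    for p,x,y in L: obs.append((cam,np.array(p),f(x,y)))
def W(v,p):
    c,sn=np.cos(v[2]),np.sin(v[2]); return np.array([v[0]+c*p[0]-sn*p[1],v[1]+sn*p[0]+c*p[1],p[2]])
def res(v): return np.concatenate([np.array(proj(c,W(v,p)))-o for c,p,o in obs])
r=least_squares(res,[.67,.08,0],x_scale=[.1,.1,.1],loss='soft_l1')
v=r.x;print('pose',v[:2],np.degrees(v[2]));print(res(v).reshape(-1,2).round(1))
for c,p,o in obs: print(p,(ray_z(c,*o,p[2])-W(v,p))[:2].round(4))
print('pin',W(v,[-.06,-.02,.16]),'knob',W(v,[.035,-.065,.175]))
print('pin top top:',[ray_z(T,*t(*q),.175) for q in [(550,230),(540,297)]])
print('beaker base',ray_z(T,*t(126,277),0.),'rim',ray_z(T,*t(70,257),.1), 'scene rim',ray_z(S,*s(588,90),.1),'base',ray_z(S,*s(562,160),0))
E
python3 fit.py
```

```text
pose [0.57054886 0.10113693] -6.057794574350188
[[-0.4 -0.9]
 [ 0.2 -0.9]
 [ 0.1  2.6]
 [-1.4  1.3]
 [-0.4  0. ]
 [-1.3 -0.5]
 [-0.2 -1.1]
 [ 0.7  1.7]
 [-0.1  1.2]
 [-0.6  0.6]]
[0.085 0.13  0.112] [-0.0027 -0.0011]
[ 0.085 -0.13   0.112] [-0.0026  0.0006]
[-0.085 -0.13   0.112] [0.0068 0.    ]
[-0.085  0.13   0.112] [ 0.0033 -0.0035]
[ 0.035 -0.065  0.175] [ 0.0001 -0.0009]
[-0.085 -0.13   0.112] [0.0031 0.0029]
[-0.085  0.13   0.112] [ 0.0041 -0.0016]
[0.085 0.13  0.112] [-0.0057  0.001 ]
[ 0.085 -0.13   0.112] [-0.0033  0.0017]
[ 0.035 -0.065  0.175] [-0.0011  0.0022]
pin [0.50877327 0.0875805  0.16      ] knob [0.59849386 0.03280628 0.175     ]
pin top top: [array([0.52616265, 0.08269948, 0.175     ]), array([0.48509836, 0.08858087, 0.175     ])]
beaker base [0.53326463 0.41281259 0.        ] rim [0.53022204 0.40949259 0.1       ] scene rim [0.53392288 0.41017125 0.1       ] base [5.29773669e-01 4.16659130e-01 2.77555756e-17]
```

Both views agree on a sorter yaw of about -6°. The direct pin-top measurement is within 3 mm of the fit. Next I'll hover above the pin and refine with the wrist camera.

```bash
cat >> h.py <<'E'
def R(yawdeg):  # tool y at sorter y rotated by yaw
    a=np.radians(yawdeg); y=np.array([-np.sin(a),np.cos(a),0]); z=np.array([0,0,-1.]); return np.stack([np.cross(y,z),y,z],1)
def wcam(robot,info,pos,rot):
    T=np.eye(4);T[:3,:3]=rot;T[:3,3]=pos
    i=dict(info);i['view']=np.linalg.inv(T@info['T_tool_cam']);return i
E
python3 - <<'E'
from rig import robot
from h import *
robot.goto([0.507,0.0866,0.27],R(-6.5))
for d in (90,-90,0): print(d,robot.ik([0.507,0.0866,0.165],R(-6.5+d)))
p,r=robot.read_position(),robot.read_tcp_rot()
im,d=robot.grab_frame('wrist');np.savez('pics/w1.npz',d=d,p=p,r=r,im=im)
cv2.imwrite('pics/w1.png',im[:,:,::-1]); print(p,robot.read_t(),robot.read_force())
i=wcam(robot,robot.camera_info('wrist'),p,r);P=cloud(i,d)
red=(im[...,0]>110)&(im[...,1]<60)&(im[...,2]<60)
q=P[red&(P[...,2]>.165)];print(len(q),np.median(q[:,2]),cv2.minAreaRect(q[:,:2].astype(np.float32)),q.mean(0))
E
```

```text
90 [ 31.58783762   8.35820362 -24.41728399   0.         -57.22451239
 -38.08783762]
-90 [ 31.58783762   8.35820362 -24.41728399   0.         -57.22451239
 141.91216238]
0 [  31.58783762    8.35820362  -24.41728399    0.          -57.22451239
 -128.08783762]
[0.50712608 0.08611282 0.26991331] 3.0833 [-0.04215021 -0.35001093  0.39226444]
455 0.17358603992964422 ((0.5065260529518127, 0.08754503726959229), (0.00935386959463358, 0.0406746007502079), 83.82759857177734) [0.50456037 0.08828047 0.17349819]
```

View pics/w1.png

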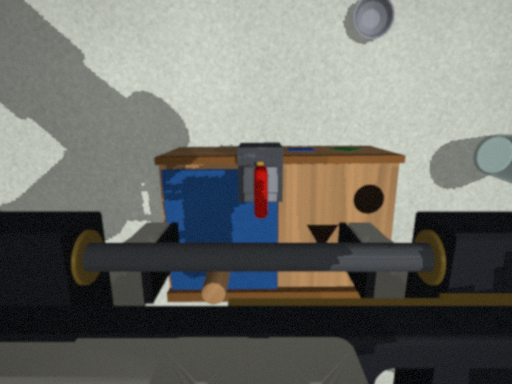

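The wrist view shows the pin (262,190) upright in its collar. The measured centre is (0.5065, 0.0875) with yaw -6.2°, and the top reads 0.1736 against the expected 0.175. I'll grasp it now and check the forces.

Run:
```python
from rig import robot
from h import *
robot.goto([0.5075,0.0875,0.21],R(-6.1))
robot.move_gripper(0.45)
robot.servo_line([0.5075,0.0875,0.143],R(-6.1),speed=0.08)
print(robot.read_position(),robot.read_force())
robot.move_gripper(0.0)
print(robot.read_grip_width()*88,robot.read_force(),robot.read_ft_torque(),robot.read_position(),robot.read_t())
im,d=robot.grab_frame('wrist');cv2.imwrite('pics/w2.png',im[:,:,::-1])
```

```text
[0.50786075 0.08765326 0.14345087] [-0.42118215  0.2017985   0.02101231]
12.041464003218774 [-0.95584053  4.49234759  1.92571981] [ 1.26743628  0.45130877 -0.0231725 ] [0.50767258 0.08799932 0.14318174] 5.95
```

View pics/w2.png

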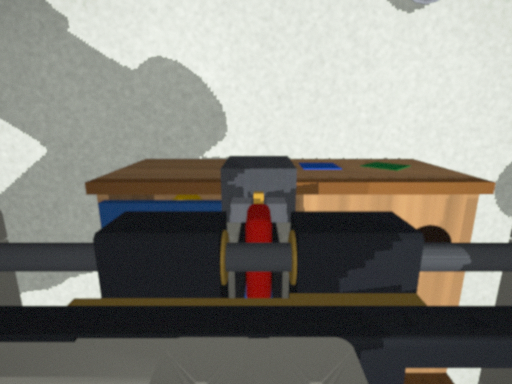

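The width reads 12.04 mm, so the plate is gripped across its thickness with only 4.5 N sideways. Next is the lift of 21 mm.

Run:
```python
from rig import robot
from h import *
robot.servo_line([0.5077,0.0882,0.1645],R(-6.1),speed=0.06)
print(robot.read_position(),robot.read_force(),robot.read_ft_torque(),robot.read_grip_width()*88,robot.read_t())
im,d=robot.grab_frame('scene');cv2.imwrite('pics/s3.png',cv2.resize(im[100:245,215:395,::-1],None,fx=4,fy=4,interpolation=cv2.INTER_CUBIC))
im,d=robot.grab_frame('wrist');cv2.imwrite('pics/w3.png',im[:,:,::-1])
```

```text
[0.50756181 0.08803219 0.16425378] [ 2.50620678  0.94029752 -6.25409108] [ 0.34400043 -0.98532057  0.02351454] 11.885986537549364 6.5083
```

View pics/w3.png

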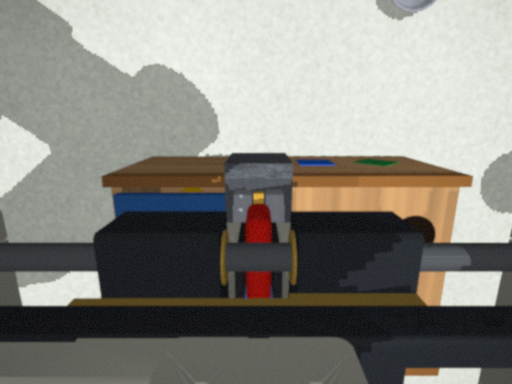

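The pin came up with the gripper: the spring pulls down 6.3 N and the pin sits unchanged between the pads. I'll turn it +90° in steps and watch the forces.

Run:
```python
from rig import robot
from h import *
for a in (15,30,45,60,75,90):
    robot.goto([0.5077,0.0881,0.1645],R(-6.1+a))
    f=robot.read_force();print(a,f.round(1) if hasattr(f,'round') else f,np.round(robot.read_ft_torque(),2),np.round(robot.read_position(),4))
    if np.linalg.norm(f)>25: break
print(robot.read_grip_width()*88,robot.read_t())
im,d=robot.grab_frame('wrist');cv2.imwrite('pics/w4.png',im[:,:,::-1])
```

```text
15 [ 2.5  1.3 -6.5] [ 0.46 -0.94  0.03] [0.5076 0.088  0.1642]
30 [ 2.9  1.2 -7.5] [ 0.39 -0.89 -0.01] [0.5076 0.088  0.1643]
45 [ 2.1  1.2 -6.6] [ 0.37 -0.7  -0.02] [0.5075 0.088  0.1644]
60 [ 2.6  0.3 -7.2] [ 0.38 -0.65 -0.03] [0.5076 0.088  0.1645]
75 [ 1.9  1.3 -7.2] [ 0.24 -0.56  0.04] [0.5076 0.088  0.1644]
90 [ 2.   0.4 -7. ] [ 0.2  -0.51  0.03] [0.5076 0.088  0.1645]
11.879770951592842 8.7583
```

View pics/w4.png

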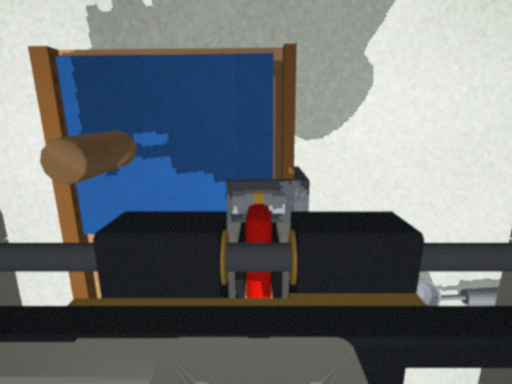

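It turned smoothly with no torque build-up. I'll lower it to the rest height, release, rise clear and check.

Run:
```python
from rig import robot
from h import *
robot.servo_line([0.5077,0.0881,0.1545],R(83.9),speed=0.05)
print(robot.read_position(),robot.read_force())
robot.move_gripper(0.4)
robot.servo_line([0.5077,0.0881,0.27],R(83.9),speed=0.15)
robot.dwell(.3)
p,r=robot.read_position(),robot.read_tcp_rot()
im,d=robot.grab_frame('wrist');cv2.imwrite('pics/w5.png',im[:,:,::-1])
i=wcam(robot,robot.camera_info('wrist'),p,r);P=cloud(i,d)
red=(im[...,0]>110)&(im[...,1]<60)&(im[...,2]<60)
q=P[red&(P[...,2]>.15)];print(len(q),np.percentile(q[:,2],[10,50,90]),cv2.minAreaRect(q[:,:2].astype(np.float32)))
im,d=robot.grab_frame('top');cv2.imwrite('pics/t5.png',cv2.resize(im[150:250,90:290,::-1],None,fx=4,fy=4,interpolation=cv2.INTER_CUBIC))
print(robot.read_t(),robot.read_force())
for a in (-6.1,173.9): print(robot.ik([.5985,.033,.15],R(a)))
```

```text
[0.50761796 0.08800257 0.15417516] [ 0.3285195  -0.3164775  -5.27461945]
642 [0.18301019 0.18447842 0.18557204] ((0.5078223943710327, 0.08609489351511002), (0.04275597259402275, 0.010687876492738724), 83.74176788330078)
11.1167 [-0.64522123 -1.03566607 -0.90510631]
[  21.8177946    16.92472871  -15.16741335    0.          -57.90785794
 -117.9177946 ]
[ 21.8177946   16.92472871 -15.16741335   0.         -57.90785794
  62.0822054 ]
```

View pics/w5.png

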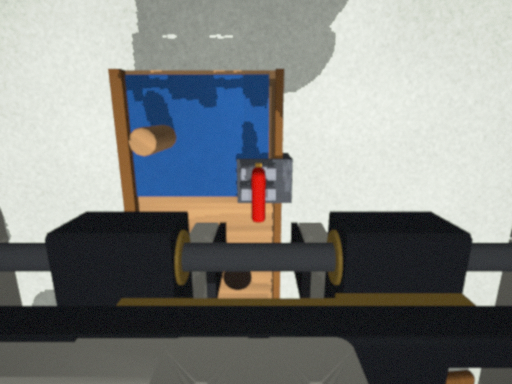

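View pics/t5.png

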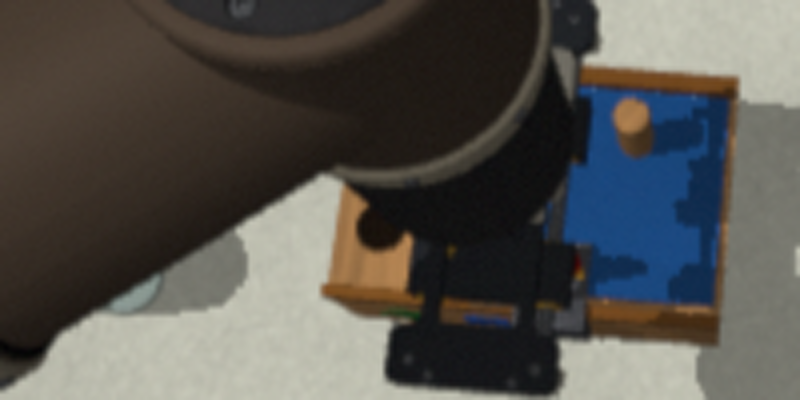

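The pin is up by itself: its top reads 0.1845 against 0.1736 when down (+11 mm), and it is turned 90°. The knob top shows at about (144,141) in the wrist view. Next I'll locate the knob and grasp it with the jaws along y.

Run:
```python
from rig import robot
from h import *
p,r=robot.read_position(),robot.read_tcp_rot()
k=ray_z(wcam(robot,robot.camera_info('wrist'),p,r),144,141,.175);print('knob wrist',k)
k=(k+np.array([.5985,.0328,.175]))/2;print(k)
if np.linalg.norm(k[:2]-[.5985,.0328])<.004:
    robot.goto([k[0],k[1],.25],R(-6.1)); robot.move_gripper(0.6)
    robot.servo_line([k[0],k[1],.137],R(-6.1),speed=.1)
    print(robot.read_force()); robot.move_gripper(0)
    print(robot.read_grip_width()*88,robot.read_force(),robot.read_position(),robot.read_t())
    im,d=robot.grab_frame('scene');cv2.imwrite('pics/s6.png',cv2.resize(im[100:245,215:395,::-1],None,fx=4,fy=4,interpolation=cv2.INTER_CUBIC))
```

```text
knob wrist [0.59583036 0.03208874 0.175     ]
[0.59716518 0.03244437 0.175     ]
[-0.18973911  0.36924954  0.45608697]
23.515607309402426 [-0.51165687  3.36235768  0.6868164 ] [0.59735531 0.03313763 0.13713839] 14.825
```

View pics/s6.png

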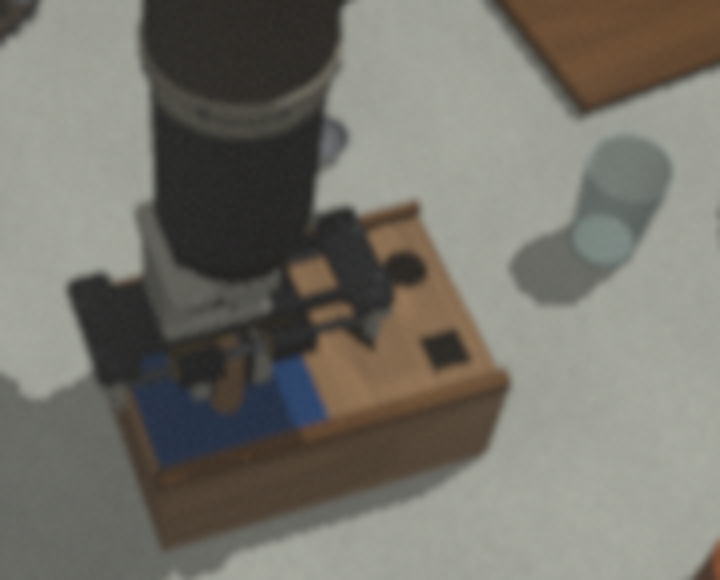

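The knob is held between the pads (23.5 mm against 24). I'll slide 90 mm, then go in small steps to the stop.

Run:
```python
from rig import robot
from h import *
u=np.array([.1056,.9944,0]); p0=robot.read_position()
for s in (.01,.03,.06,.09,.095,.099,.101,.103):
    robot.servo_line(p0+u*s,R(-6.1),speed=.05 if s<.095 else .02)
    f=np.array(robot.read_force());print(s,((robot.read_position()-p0)@u).round(4),f.round(1),round(robot.read_grip_width()*88,1))
    if np.linalg.norm(f)>15: break
print(robot.read_t())
```

```text
0.01 0.0104 [-0.1  0.9  1.8] 23.5
0.03 0.0308 [-1.2  2.1  2.1] 23.5
0.06 0.0606 [-1.4  2.   1.6] 23.5
0.09 0.0907 [-1.6  1.3  1.7] 23.1
0.095 0.095 [-0.5 -0.2  2.8] 24.0
0.099 0.0992 [-1.2 -0.8  3.3] 23.8
0.101 0.1002 [-0.7 -4.3  2.8] 24.0
0.103 0.1004 [ -0.1 -12.3   3.8] 23.8
18.5417
```

The stop was reached at 100 mm with the force rising to 12 N. I'll release, retreat and verify.

Run:
```python
from rig import robot
from h import *
robot.move_gripper(0.6)
p=robot.read_position(); robot.servo_line([p[0],p[1],.28],speed=.12)
p,r=robot.read_position(),robot.read_tcp_rot();im,d=robot.grab_frame('wrist');cv2.imwrite('pics/w7.png',im[:,:,::-1])
robot.goto([.3,-.5,.3],R(-30))
robot.dwell(.5)
for n in('top','scene'):
    im,d=robot.grab_frame(n);np.savez(f'pics/{n}8.npz',im=im,d=d)
    c=im[150:250,90:290] if n=='top' else im[120:245,225:395]
    cv2.imwrite(f'pics/{n}8.png',cv2.resize(c[...,::-1],None,fx=4,fy=4,interpolation=cv2.INTER_CUBIC))
print(robot.read_t(),robot.read_force())
```

```text
23.7583 [-0.02303979  0.49786964  0.54147569]
```

View pics/top8.png

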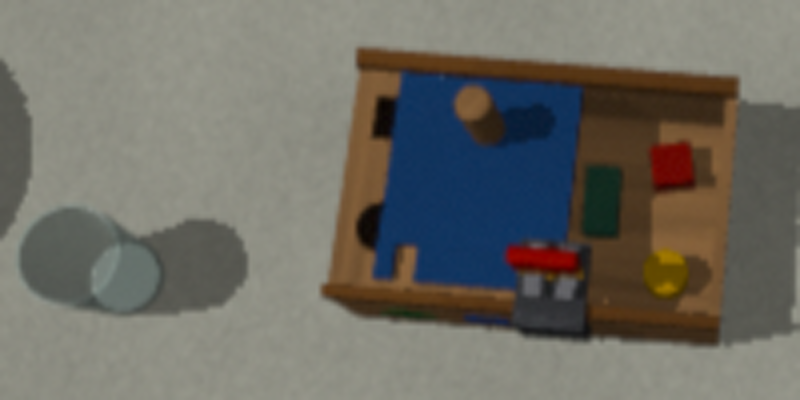

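View pics/scene8.png

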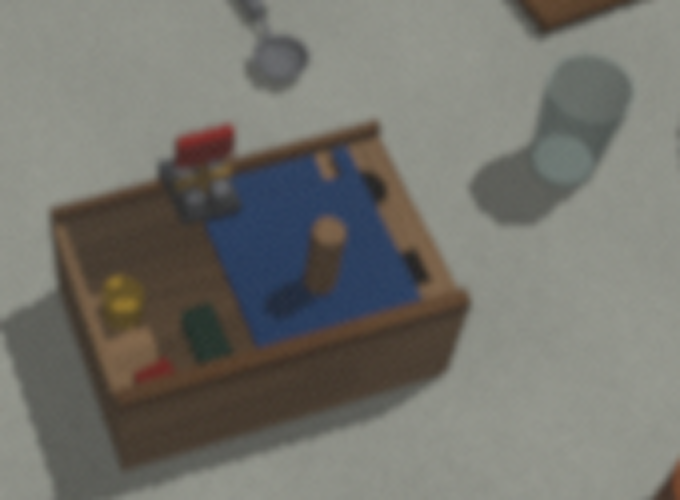

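The door is open, the pin at crop (543,257) is crosswise and up, and the beaker is at the same pixels as before. I'll do one numeric check of the knob travel, then hand in.

Run:
```python
from rig import robot
from h import *
T=robot.camera_info('top');S=robot.camera_info('scene')
a=ray_z(T,90+474/4,150+103/4,.175)-ray_z(T,90+632/4,150+114/4,.175)
b=ray_z(S,225+329/4,120+231/4,.175)-ray_z(S,225+189/4,120+269/4,.175)
print(np.linalg.norm(a),np.linalg.norm(b))
robot.job_done()
```

```text
0.09903145015963646 0.09917116728594513
the job is handed in; nothing more can be done
```

The sorter is open. I lifted the red pin 21 mm, turned it +90°, lowered it into its notch and let go. Then I slid the blue door to its stop, released the knob and backed the arm away. I handed the job in at about 24 s on the robot's clock.

- **Pin:** After release its top read 11 mm higher than when down, and it was turned 90°. The final pictures show it still up and crosswise.
- **Door:** The gripper travelled 100 mm, with the force rising to about 12 N at the stop. Two cameras put the knob's travel at 99 mm, which agrees within measuring error.
- **Beaker:** It shows at the same pixels as at the start, still standing.
- **Robot:** It is clear of everything, with a force reading near zero.

No check failed. The initial camera fit of the sorter left errors of up to about 7 mm at the box rim. The pin and knob positions agreed between views to about 3 mm or better.

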